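# Set the photometer's filter lever to the third click

### The arm

A 6-joint arm with a two-finger parallel gripper is mounted at the origin on the work surface. World frame = base frame: x ahead of the robot, y to its left, z up, the work surface at z = 0. Lengths are in m, angles in rad, forces in N, time in s.
With the tool pointing down it reaches from about 0.25 to 0.725 m from the base axis. Payload 9.7 kg.
Tool frame: the origin (TCP) lies on the centre line of the jaws, within the pads' length; the fingertips stand 25 mm ahead of it and the grasp point (between the pads) lies 6 mm ahead of it; z points along the fingers, y is the direction in which the jaws open and shut (so a half turn about z gives the same grasp; the last joint's range is limited). The gripper opens to 85 mm and grips with 20 to 120 N. Pads are 22 mm wide; open, the fingers measure 114 mm over their backs; the gripper's body (76 mm by 85 mm) begins 54 mm behind the grasp point. The pads swing forward as they close: fully open they stand 13 mm farther back than shut.
Start: joints at [1.168, 0.087, 0.176, 1.66, 0, 1.571], TCP at [0.216, 0.506, 0.256] pointing down, gripper open.
Joint ranges: [-3.13, 3.13], [-0.85, 1.81], [-1.15, 1.24], [-2.2, 2.28], [-1.44, 1.52], [-3.14, 3.14]. Speed limits (rad/s): [2.22, 2.22, 2.57, 3.14, 3.14, 3.14].

### API

Orientations are given as a unit quaternion [x, y, z, w].
In Python, from workcell import arm, cams gives the robot as it stands.
- The arm moves only by the tool jog_arm, never from a script. Its argument "commands" is a list of rows, each a list of 7 numbers: the turn, a rotation vector about the tool's x, y, z in degrees, then the shift along the tool's x, y, z in m, then the opening, from 0 (shut) to 1 (fully open). In form: [[rx, ry, rz, x, y, z, jaw], ...]. A call has 1 to 20 rows; each row shifts and turns the commanded pose from where the row before left it, along the tool's axes as they then stand; what a row does not reach is not made up. A row lasts 1/8 s, in which the tool goes at most 62.5 mm and 10.7 degrees, less where a joint would pass 70% of its speed; a pose out of reach is approached as far as the arm can. A call is refused whole if a number of a shift passes 0.0625 or a number of a turn 10.7, either way. A call with a gripper value outside its range is refused whole. The fingers move at their own pace and stop on an object; "squeeze" is the grip in N (left out, the last holds). Time passes only in rows, so rows that do not move let the fingers close. It gives the time, the measured TCP pose, the force and the opening at its end, in the units of the state.
- arm.get_obs(): the state, without advancing time (a new reading comes with each control period).
- cams.snapshot(name): name is "side" or "top"; returns (picture, depth): 384x512x3 uint8, red, green, blue; 384x512 float32, m along the optical axis (not along the pixel's ray), 0 where there is no reading.
- cams.camera_model(name): a dict with "fov_y" (degrees; the focal length in pixels is half the picture's height over the tangent of half this angle, whatever the lens; pixels are square), "cx", "cy" (the principal point, pixels), "dist_coeffs" ([k1, k2, p1, p2, k3] as OpenCV has them; the pictures are not rectified), "camera_from_world" (4x4, takes a point from world to camera coordinates). Camera axes: x right, y down, z forward; pixel columns grow to the right and rows downward; lengths in m; the calibration is good to about 2 mm. A picture is of the moment at which its call begins. camera_model takes no time and is no camera call.
- arm.finish_job(): hands the job in, once; it reports no verdict.
Trained networks look in the newest picture that a camera, given by its name, has taken for a name from the list of things; names that differ only in an ending like _2 or _b are one class to them, and where a whole thing is asked for, a point or a joint stands for the part that bears it (a point fixed in the world has none). Each returns a list of dicts, best first, with "conf" (0 to 1); they miss things now and then, are a little off and sometimes report something else, mostly with a low value. They report only what shows in the picture. A call takes as long as a camera call.
- cams.spot_in(query, camera): "centre" ([x, y, z] in m, in world coordinates, good to about 4 mm: the middle of the surface that is visible of it).
The state is a dict: "t": time; "joints": joint angles; "joint_velocities": joint speeds; "effort": joint torques, N m; "position": TCP position; "eef_rot": TCP orientation; "contact_force": force on the tool from outside, world axes, zero at the start; "torque": the same for the moment, N m; "width": opening from 0.0 (shut) to 1.0 (fully open).
Only numpy, scipy, OpenCV 4.12 (cv2) and the standard library are available. Lean on these libraries where they do the work, as an engineer would, in place of code of your own. Each camera call takes 0.05 s, during which the arm holds its last target. There are 200 camera calls.

### The job

On the photometer, gently push the orange filter lever with the fingertips to the right (as the robot sees it) all the way home to its end stop, then push it back to the left, counting the clicks from home, and leave it resting in the third click. Never run it past the third click, do not squeeze or force it, and leave the glassware standing where it is.

Things in the scene. Friction and masses are not known exactly. Their poses are not given: they have to be found in the camera images.
- filter_lever (a joint): lever travel along its slot (m): 0 home (right-hand end stop, itself a notch), 0.075 left end. Notches every 15 mm: clicks at 0.015, 0.030, 0.045 (third), 0.060, 0.075. Out of a notch the push needed rises to about 6 N at 4 mm, falls to none half-way (7.5 mm), where the lever snaps on by itself into the next notch. Starts in the first or second. It bears 50 N at most
- lever_knob (a point): centre of the lever's orange knob, an upright block 26 mm (photometer's x) by 14 mm (y, the way it slides) by 26 mm high; its underside is 8 mm above the deck, its top 34 mm above it. Moves with the lever
- home_notch (a point): fixed point: where the knob's centre is when the lever is home (photometer x -75, y -37.5 mm, 21 mm above the deck). A white dot on the deck, 35 mm nearer the front, marks it
- third_notch (a point): fixed point: where the knob's centre is when the lever rests in the third click, 45 mm left of home. A green dot marks it; the row of dots, 15 mm apart, from right to left: white (home), blue, yellow, green (third), red, orange
- photometer: fixed grey and white instrument, 300 mm deep (x) by 360 wide (y); origin at the centre of its underside, x to its back (away from the robot), y to the left, the way the lever's joint grows. Flat front deck (x -150 to 10 mm) 75 mm high; back (x 10 to 150) 115 high, with flat fittings up to 6 more. The slot runs along y at x = -75 mm
- flask: loose conical glass flask, 74 mm across, 108 mm high, on the bench beside the photometer (either side); origin at the centre of its underside, z up its axis. Leave alone
- beaker: loose glass beaker, 60 mm across, 75 mm high, on the bench beside the photometer (the other side); origin at the centre of its underside, z up its axis. Leave alone
- vial: loose small amber jar with white cap, 30 mm across, 55 mm high, standing on the deck near its left end, about 140 mm left of the photometer's middle; origin at the centre of its underside, z up its axis. Leave alone

How it is judged:
On the way:
1. the lever is pushed home to its right-hand end stop (value of joint filter_lever below 0.003 m), for 0.2 s.
At the end, for the whole second after the job is handed in: after having been home, the lever rests in the third notch, within 3.5 mm of 45 mm from home, still; the flask, beaker and jar stand upright within 15 mm of where they began (value of joint filter_lever between 0.0415 and 0.0485 m and velocity of joint filter_lever between -0.005 and 0.005 m/s and distance of each of flask, beaker, vial from where it was at the start of the episode below 0.015 m and angle between each of flask, beaker, vial's own z axis and vertical below 0.2 rad); the robot touches nothing.
It fails at once if the lever is run past the third click, over the crest towards the fourth (value of joint filter_lever above 0.0535 m).
It fails at once if the flask, beaker or jar is lifted, carried or knocked more than 20 mm from its place (distance of any of flask, beaker, vial from where it was at the start of the episode above 0.02 m).
It fails at once if the photometer or its lever is forced or squeezed by the fingers with over 50 N (contact force between the fingers and photometer above 50 N).
It also fails if it takes over 64 s, if anything falls off the work surface, if the arm or the gripper's body presses on something with over 40 N, if the wrist force passes 120 N, or if a joint passes its speed limit or range.

## Working session

There is one attempt and no reset: what is moved stays moved. The work goes in short steps, Python scripts to look and compute and a tool call to move; the robot and the scene stay as the last step left them, time stands still between calls to the robot, and variables do not carry over. Pictures are saved under pics/ and viewed, about 8 in all and at most 12, crops included, and the job is handed in when it is done.

Besides the shell and the picture viewer there is one more tool, called after "Request:" as name(argument=value, ...) on one line, values as JSON. jog_arm: Moves the arm, as the interface text tells. Its arguments: {"type":"object","properties":{"commands":{"type":"array"},"squeeze":{"type":"number"}},"required":["commands"]}

```bash
mkdir -p pics; cat > h.py <<'E'
import numpy as np, cv2
from workcell import arm, cams
def K(n):
    m=cams.camera_model(n); f=192/np.tan(np.radians(m["fov_y"])/2)
    return np.array([[f,0,m["cx"]],[0,f,m["cy"]],[0,0,1]]),np.array(m["dist_coeffs"],float),np.array(m["camera_from_world"])
def px2w(n,uv,d=None,z=None):
    k,D,T=K(n); p=cv2.undistortPoints(np.array([[uv]],float),k,D)[0,0]; R=T[:3,:3];c=-R.T@T[:3,3]
    r=R.T@np.array([p[0],p[1],1]); s=d if d is not None else (z-c[2])/r[2]
    return c+s*r
def w2px(n,P):
    k,D,T=K(n); return cv2.projectPoints(np.array(P,float).reshape(-1,3),cv2.Rodrigues(T[:3,:3])[0],T[:3,3],k,D)[0].reshape(-1,2)
def snap(n,f=None):
    im,d=cams.snapshot(n)
    if f: cv2.imwrite("pics/"+f,im[:,:,::-1])
    return im,d
E
python3 - <<'E'
from h import *
o=arm.get_obs(); print(o["t"],o["position"],o["eef_rot"],o["contact_force"])
a,_=snap("top");b,_=snap("side")
cv2.imwrite("pics/a.png",cv2.resize(np.vstack([a,b])[:,:,::-1],(448,672))[:0] if 0 else cv2.resize(np.hstack([a,b])[:,:,::-1],(800,300)))
cv2.imwrite("pics/top.png",cv2.resize(a[:,:,::-1],(800,600)))
for q in ["lever_knob","photometer","flask","beaker","vial"]:
    for c in ["top","side"]: print(q,c,[(np.round(r["centre"],3),round(r["conf"],2)) for r in cams.spot_in(q,c)[:2]])
E
```

```text
0.0 [0.21552749 0.50580653 0.25557794] [ 2.00033792e-01  9.79788769e-01 -6.58930909e-04 -1.24410966e-04] [0.10846807 0.67609557 0.49885913]
lever_knob top [(array([ 0.564, -0.019,  0.11 ]), 0.63)]
lever_knob side []
photometer top [(array([ 0.641, -0.006,  0.08 ]), 0.59)]
photometer side [(array([ 0.638, -0.081,  0.078]), 0.59)]
flask top [(array([ 0.553, -0.238,  0.04 ]), 0.73)]
flask side [(array([ 0.552, -0.262,  0.042]), 0.58)]
beaker top [(array([0.719, 0.263, 0.044]), 0.93)]
beaker side [(array([0.706, 0.272, 0.062]), 0.74), (array([ 0.552, -0.261,  0.043]), 0.53)]
vial top [(array([0.6  , 0.139, 0.126]), 0.52)]
vial side [(array([0.601, 0.134, 0.108]), 0.63)]
```

View pics/top.png

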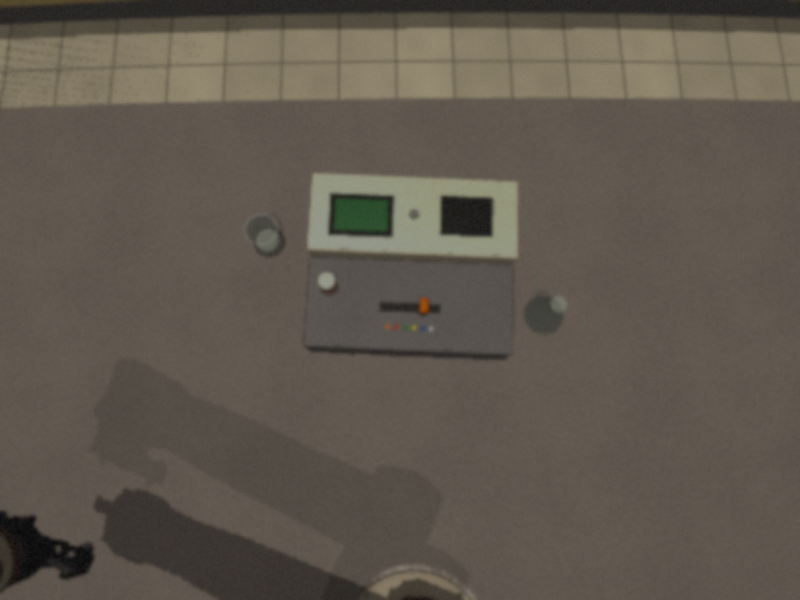

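View pics/a.png

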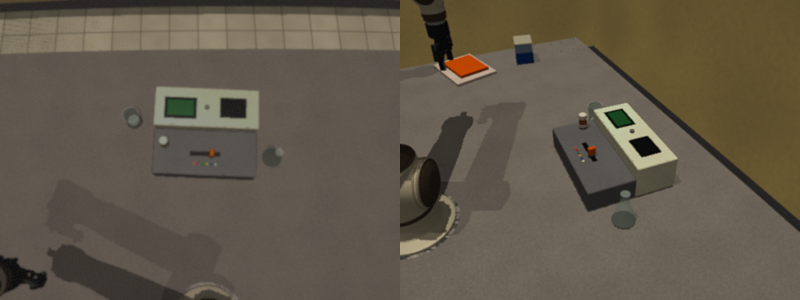

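The top view shows the photometer almost square to the robot, with the knob near (425,306) in the enlarged picture, the dots from (388,327) to (431,329), and the flask on the right and beaker on the left. Next I'll work out the photometer's pose and the lever position.

```bash
python3 - <<'E'
from h import *
im,d=snap("top")
x0,y0,x1,y1=185,150,340,235
cv2.imwrite("pics/crop.png",cv2.resize(im[y0:y1,x0:x1,::-1],None,fx=5,fy=5,interpolation=cv2.INTER_CUBIC))
# dots: saturated/bright vs grey in rows 203..217
hs=cv2.cvtColor(im,cv2.COLOR_RGB2HSV)
up=8
def blobs(r0,r1,c0,c1,name):
    s=cv2.resize(im[r0:r1,c0:c1],None,fx=up,fy=up,interpolation=cv2.INTER_CUBIC).astype(int)
    bg=np.median(s.reshape(-1,3),0); m=(np.abs(s-bg).max(2)>28).astype(np.uint8)
    n,l,st,ce=cv2.connectedComponentsWithStats(m)
    for i in range(1,n):
        if st[i,4]>40:
            uv=(ce[i]+.5)/up-.5+[c0,r0]; print(name,st[i,4],np.round(uv,2),s[int(ce[i][1]),int(ce[i][0])],np.round(px2w("top",uv,z=.075),4))
blobs(204,216,240,285,"dot")
orange=((hs[...,0]<14)&(hs[...,1]>150)).astype(np.uint8)[180:203,240:290]
n,l,st,ce=cv2.connectedComponentsWithStats(orange)
for i in range(1,n):
    uv=ce[i]+[240,180]; print("knob",st[i],np.round(px2w("top",uv,z=.109),4))
# yaw from deck back/front edges via depth: points with height ~0.075
k,D,T=K("top"); c=-T[:3,:3].T@T[:3,3]; print("cam",c)
v,u=np.mgrid[0:384,0:512]; P=cv2.undistortPoints(np.stack([u,v],-1).reshape(-1,1,2).astype(float),k,D).reshape(384,512,2)
X=np.dstack([P*d[...,None],d]); W=(X-T[:3,3])@T[:3,:3]
for lo,hi,nm in((.06,.09,"deck"),(.108,.125,"back")):
    m=((W[...,2]>lo)&(W[...,2]<hi)&(d>0)&(W[...,0]>.4)&(W[...,0]<.9)&(abs(W[...,1])<.25)).astype(np.uint8)
    n,l,st,ce=cv2.connectedComponentsWithStats(m); i=1+st[1:,4].argmax()
    p=W[l==i]; r=cv2.minAreaRect(p[:,:2].astype(np.float32)); print(nm,r,np.median(p[:,2]))
E
```

```text
dot 530 [247.4  208.65] [139  85  46] [0.5339 0.0393 0.075 ]
dot 293 [253.17 209.02] [128  50  45] [0.5327 0.0239 0.075 ]
dot 277 [264.35 209.39] [128 121  43] [ 0.5314 -0.006   0.075 ]
dot 123 [258.45 209.32] [56 97 59] [0.5318 0.0097 0.075 ]
dot 123 [269.84 209.68] [55 70 99] [ 0.5304 -0.0207  0.075 ]
dot 326 [275.44 210.07] [124 126 120] [ 0.5292 -0.0357  0.075 ]
knob [28 11  7 10 36] [ 0.5621 -0.0223  0.109 ]
cam [0.37086653 0.05164513 1.19929903]
deck ((0.5711113810539246, -9.264051914215088e-05), (0.3590056896209717, 0.16205380856990814), 86.8507080078125) 0.07453724215485019
back ((0.7205755710601807, -0.006690800189971924), (0.35590219497680664, 0.1416429877281189), 86.96519470214844) 0.1151865822486605
```

View pics/crop.png

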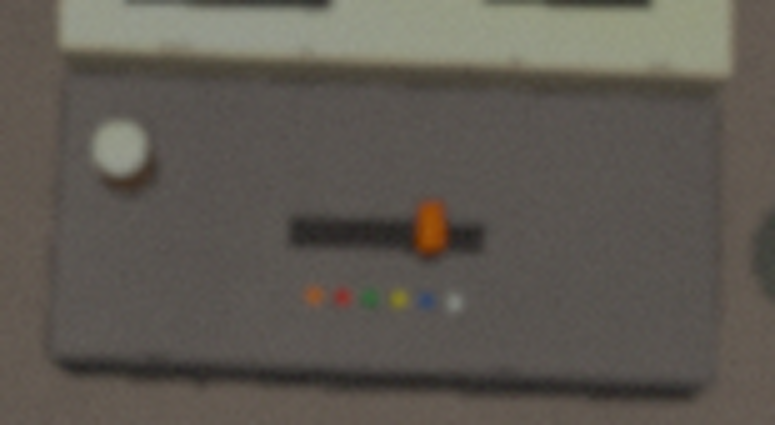

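Blobs and edges agree: yaw is about -3.2°, home is at about (0.564, -0.038), and the lever is in the first click, about 15 mm from home. I'll straddle the knob with a loose cage of about 25 mm, so one fingertip can push each way without squeezing.

Request:
jog_arm(commands=[[0,0,-10,0,0,0,0.3],[0,0,-10,0,0,0,0.3],[0,0,0,-0.027,-0.0363,0,0.3],[0,0,0,-0.027,-0.0363,0,0.3],[0,0,0,-0.027,-0.0363,0,0.3],[0,0,0,-0.027,-0.0363,0,0.3],[0,0,0,-0.027,-0.0363,0,0.3],[0,0,0,-0.027,-0.0363,0,0.3],[0,0,0,-0.027,-0.0363,0,0.3],[0,0,0,-0.027,-0.0363,0,0.3],[0,0,0,-0.027,-0.0363,0,0.3],[0,0,0,-0.027,-0.0363,0,0.3],[0,0,0,-0.027,-0.0363,0,0.3],[0,0,0,-0.027,-0.0363,0,0.3],[0,0,0,-0.027,-0.0363,0,0.3],[0,0,0,-0.027,-0.0363,0,0.3],[0,0,0,0,0,0,0.3],[0,0,0,0,0,0,0.3]], squeeze=20)

```text
t: 2.9
position: [0.5655, -0.0216, 0.2562]
eef_rot: [0.027, 1.0, 0.0, -0.0]
contact_force: [-0.7, 0.8, -0.5]
width: 0.304
```

Request:
jog_arm(commands=[[0,0,0,0,0,0.035,0.3],[0,0,0,0,0,0.035,0.3],[0,0,0,0,0,0.03,0.3],[0,0,0,0,0,0,0.3],[0,0,0,0,0,0,0.3]])

```text
t: 3.52
position: [0.566, -0.0212, 0.158]
eef_rot: [0.026, 1.0, 0.0, 0.001]
contact_force: [0.6, 0.3, 0.3]
width: 0.301
```

```bash
python3 - <<'E'
from h import *
o=arm.get_obs(); print(o["position"],o["contact_force"],o["width"])
im,d=snap("side")
p=w2px("side",[[.565,-.0222,.096]])[0]; print(p)
u,v=p.astype(int)
cv2.imwrite("pics/s1.png",cv2.resize(im[v-60:v+45,u-65:u+65,::-1],None,fx=5,fy=5,interpolation=cv2.INTER_CUBIC))
E
```

```text
[ 0.56595755 -0.02115566  0.1580059 ] [0.63812603 0.32993297 0.33789228] 0.30088056866607915
[244.94414904 191.03603425]
```

View pics/s1.png

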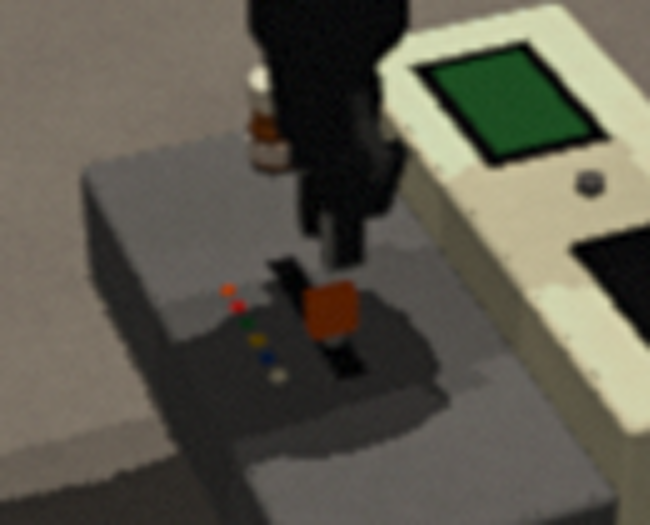

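```bash
python3 - <<'E'
from h import *
c=np.array([.566,-.0212,0]); yd=np.array([.054,.9985,0])
for z in(.133,.137):
  for s in(-.027,-.0127,.0127,.027): print(z,s,((w2px("side",c+yd*s+[0,0,z])[0]-[179,131])*5).round())
for y in (-.0222-.007,-.0222+.007): print(((w2px("side",[[.565,y,.109]])[0]-[179,131])*5).round())
for u,v in((343,265),(312,235)):
  q=np.array([u/5+179,v/5+131]); print(px2w("side",q,z=.133),px2w("side",q,z=.137))
E
```

```text
0.133 -0.027 [351. 271.]
0.133 -0.0127 [340. 254.]
0.133 0.0127 [321. 226.]
0.133 0.027 [310. 210.]
0.137 -0.027 [351. 264.]
0.137 -0.0127 [340. 248.]
0.137 0.0127 [321. 219.]
0.137 0.027 [310. 204.]
[335. 288.]
[324. 272.]
[ 0.56314702 -0.04243261  0.133     ] [ 0.56096387 -0.04716736  0.137     ]
[ 0.5595465  -0.01370058  0.133     ] [ 0.5573844  -0.01860334  0.137     ]
```

The fingers stand on either side of the knob and just above it, with the knob at (332,310) in the crop. Descending.

Request:
jog_arm(commands=[[0,0,0,0,-0.001,0.012,0.3],[0,0,0,0,0,0.011,0.3],[0,0,0,0,0,0.011,0.3],[0,0,0,0,0,0.01,0.3],[0,0,0,0,0,0,0.3],[0,0,0,0,0,0,0.3]])

```text
t: 4.32
position: [0.5658, -0.0228, 0.1125]
eef_rot: [0.027, 1.0, 0.0, 0.0]
contact_force: [0.3, 0.8, -0.3]
width: 0.299
```

Request:
jog_arm(commands=[[0,0,0,0,-0.002,0,0.3],[0,0,0,0,-0.002,0,0.3],[0,0,0,0,-0.002,0,0.3],[0,0,0,0,-0.002,0,0.3],[0,0,0,0,0,0,0.3],[0,0,0,0,0,0,0.3]])

```text
t: 5.08
position: [0.5655, -0.0297, 0.1126]
eef_rot: [0.026, 1.0, 0.001, 0.0]
contact_force: [1.3, 6.7, 1.3]
width: 0.3
```

Request:
jog_arm(commands=[[0,0,0,0,-0.001,0,0.3],[0,0,0,0,-0.001,0,0.3],[0,0,0,0,0,0,0.3]])

```text
t: 5.45
position: [0.5654, -0.0311, 0.1126]
eef_rot: [0.026, 1.0, 0.002, 0.0]
contact_force: [0.8, 10.3, 1.3]
width: 0.301
```

Request:
jog_arm(commands=[[0,0,0,0,-0.001,0,0.3],[0,0,0,0,-0.001,0,0.3],[0,0,0,0,0,0,0.3]])

```text
t: 5.82
position: [0.5653, -0.0328, 0.1126]
eef_rot: [0.026, 1.0, 0.002, 0.0]
contact_force: [0.2, 11.8, 0.9]
width: 0.3
```

Request:
jog_arm(commands=[[0,0,0,0,-0.001,0,0.3],[0,0,0,0,-0.001,0,0.3],[0,0,0,0,0,0,0.3]])

```text
t: 6.2
position: [0.5652, -0.0348, 0.1126]
eef_rot: [0.026, 1.0, 0.002, 0.0]
contact_force: [-0.1, 10.3, 1.2]
width: 0.3
```

Request:
jog_arm(commands=[[0,0,0,0,-0.001,0,0.3],[0,0,0,0,-0.001,0,0.3],[0,0,0,0,0,0,0.3]])

```text
t: 6.58
position: [0.5651, -0.0372, 0.1126]
eef_rot: [0.026, 1.0, 0.002, 0.0]
contact_force: [1.4, 8.3, 0.6]
width: 0.303
```

Request:
jog_arm(commands=[[0,0,0,0,-0.001,0,0.3],[0,0,0,0,-0.001,0,0.3],[0,0,0,0,0,0,0.3]])

```text
t: 6.95
position: [0.5649, -0.0398, 0.1125]
eef_rot: [0.026, 1.0, 0.001, 0.0]
contact_force: [0.6, 4.6, 0.8]
width: 0.297
```

Request:
jog_arm(commands=[[0,0,0,0,-0.001,0,0.3],[0,0,0,0,-0.001,0,0.3],[0,0,0,0,0,0,0.3]])

```text
t: 7.32
position: [0.5648, -0.0419, 0.1125]
eef_rot: [0.026, 1.0, 0.001, 0.0]
contact_force: [-0.2, 4.9, 0.9]
width: 0.3
```

Request:
jog_arm(commands=[[0,0,0,0,-0.001,0,0.3],[0,0,0,0,0,0,0.3]])

```text
t: 7.58
position: [0.5648, -0.0429, 0.1126]
eef_rot: [0.026, 1.0, 0.001, 0.0]
contact_force: [0.8, 4.6, 1.5]
width: 0.299
```

Request:
jog_arm(commands=[[0,0,0,0,-0.001,0,0.3],[0,0,0,0,0,0,0.3]])

```text
t: 7.82
position: [0.5648, -0.0432, 0.1126]
eef_rot: [0.026, 1.0, 0.002, 0.0]
contact_force: [0.1, 10.8, 1.9]
width: 0.298
```

Request:
jog_arm(commands=[[0,0,0,0,-0.001,0,0.3],[0,0,0,0,0,0,0.3]])

```text
t: 8.07
position: [0.5647, -0.0434, 0.1126]
eef_rot: [0.026, 1.0, 0.003, 0.0]
contact_force: [0.8, 14.4, 2.0]
width: 0.301
```

The force rises steeply with no travel at TCP y -0.0432, which matches the predicted home of -0.0434, so this is the end stop. I'll hold briefly, then back off towards the other finger.

Request:
jog_arm(commands=[[0,0,0,0,0,0,0.3],[0,0,0,0,0,0,0.3],[0,0,0,0,0.003,0,0.3],[0,0,0,0,0.003,0,0.3],[0,0,0,0,0,0,0.3],[0,0,0,0,0,0,0.3]])

```text
t: 8.82
position: [0.5648, -0.04, 0.1123]
eef_rot: [0.027, 1.0, -0.0, -0.0]
contact_force: [0.5, -0.1, 0.3]
width: 0.303
```

```bash
python3 - <<'E'
from h import *
o=arm.get_obs(); print(o["position"],o["contact_force"],o["width"])
im,d=snap("side")
cv2.imwrite("pics/s2.png",cv2.resize(im[150:220,205:285,::-1],None,fx=8,fy=8,interpolation=cv2.INTER_CUBIC))
print([(np.round(r["centre"],4),round(r["conf"],2)) for r in cams.spot_in("lever_knob","side")[:2]])
E
```

```text
[ 0.56477567 -0.03998396  0.1122789 ] [ 0.50777458 -0.11000837  0.31823294] 0.3032134455472685
[(array([ 0.5505, -0.047 ,  0.0995]), 0.41)]
```

View pics/s2.png

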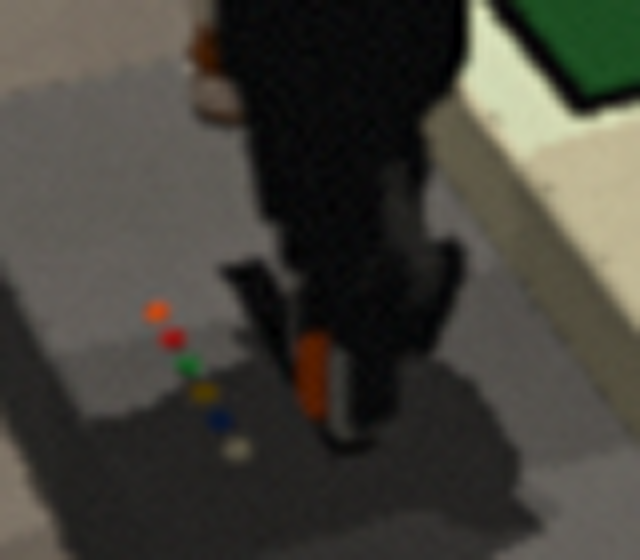

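The knob (312,375) is at the right end of the slot, level with the white dot, and sits between the fingers. Now I'll feel for contact with the right finger, moving left.

Request:
jog_arm(commands=[[0,0,0,0,0.003,0,0.3],[0,0,0,0,0.003,0,0.3],[0,0,0,0,0,0,0.3]])

```text
t: 9.3
position: [0.5651, -0.0335, 0.1123]
eef_rot: [0.027, 1.0, -0.0, 0.0]
contact_force: [-0.7, -0.6, 0.6]
width: 0.298
```

Request:
jog_arm(commands=[[0,0,0,0,0.001,0,0.3],[0,0,0,0,0,0,0.3],[0,0,0,0,0,0,0.3]])

```text
t: 9.68
position: [0.5652, -0.0328, 0.1123]
eef_rot: [0.027, 1.0, -0.0, -0.0]
contact_force: [-0.2, 1.0, -0.3]
width: 0.306
```

Request:
jog_arm(commands=[[0,0,0,0,0.001,0,0.3],[0,0,0,0,0,0,0.3],[0,0,0,0,0,0,0.3]])

```text
t: 10.05
position: [0.5652, -0.0318, 0.1123]
eef_rot: [0.027, 1.0, -0.0, -0.0]
contact_force: [0.3, -0.3, -0.9]
width: 0.3
```

Request:
jog_arm(commands=[[0,0,0,0,0.001,0,0.3],[0,0,0,0,0,0,0.3],[0,0,0,0,0,0,0.3]])

```text
t: 10.42
position: [0.5653, -0.0309, 0.1123]
eef_rot: [0.027, 1.0, -0.0, 0.0]
contact_force: [0.1, -2.0, 0.6]
width: 0.299
```

Request:
jog_arm(commands=[[0,0,0,0,0.001,0,0.3],[0,0,0,0,0,0,0.3],[0,0,0,0,0,0,0.3]])

```text
t: 10.8
position: [0.5653, -0.0301, 0.1123]
eef_rot: [0.027, 1.0, -0.0, 0.0]
contact_force: [-0.6, -4.7, 0.3]
width: 0.301
```

Request:
jog_arm(commands=[[0,0,0,0,0.001,0,0.3],[0,0,0,0,0.001,0,0.3],[0,0,0,0,0.001,0,0.3],[0,0,0,0,0,0,0.3]])

```text
t: 11.3
position: [0.5654, -0.0281, 0.1123]
eef_rot: [0.027, 1.0, -0.001, 0.0]
contact_force: [-0.5, -10.4, 0.1]
width: 0.302
```

Request:
jog_arm(commands=[[0,0,0,0,0.001,0,0.3],[0,0,0,0,0.001,0,0.3],[0,0,0,0,0.001,0,0.3],[0,0,0,0,0.001,0,0.3],[0,0,0,0,0,0,0.3]])

```text
t: 11.92
position: [0.5656, -0.0245, 0.1123]
eef_rot: [0.028, 1.0, -0.002, -0.0]
contact_force: [-0.9, -12.3, 0.8]
width: 0.298
```

Request:
jog_arm(commands=[[0,0,0,0,0.001,0,0.3],[0,0,0,0,0.001,0,0.3],[0,0,0,0,0.001,0,0.3],[0,0,0,0,0.001,0,0.3],[0,0,0,0,0,0,0.3]])

```text
t: 12.55
position: [0.5659, -0.0198, 0.1123]
eef_rot: [0.027, 1.0, -0.001, -0.0]
contact_force: [-0.0, -6.4, -0.6]
width: 0.302
```

Request:
jog_arm(commands=[[0,0,0,0,0.001,0,0.3],[0,0,0,0,0.001,0,0.3],[0,0,0,0,0.001,0,0.3],[0,0,0,0,0,0,0.3]])

```text
t: 13.05
position: [0.566, -0.0165, 0.1123]
eef_rot: [0.027, 1.0, -0.001, -0.0]
contact_force: [0.1, -5.5, 0.8]
width: 0.304
```

Request:
jog_arm(commands=[[0,0,0,0,0.001,0,0.3],[0,0,0,0,0.001,0,0.3],[0,0,0,0,0.001,0,0.3],[0,0,0,0,0,0,0.3]])

```text
t: 13.55
position: [0.5662, -0.014, 0.1123]
eef_rot: [0.027, 1.0, -0.001, -0.0]
contact_force: [0.7, -9.9, 0.7]
width: 0.301
```

Request:
jog_arm(commands=[[0,0,0,0,0.001,0,0.3],[0,0,0,0,0.001,0,0.3],[0,0,0,0,0.001,0,0.3],[0,0,0,0,0.001,0,0.3],[0,0,0,0,0,0,0.3]])

```text
t: 14.18
position: [0.5664, -0.0106, 0.1123]
eef_rot: [0.028, 1.0, -0.002, -0.0]
contact_force: [-1.4, -12.8, 0.4]
width: 0.305
```

Request:
jog_arm(commands=[[0,0,0,0,0.001,0,0.3],[0,0,0,0,0.001,0,0.3],[0,0,0,0,0.001,0,0.3],[0,0,0,0,0.001,0,0.3],[0,0,0,0,0,0,0.3]])

```text
t: 14.8
position: [0.5666, -0.006, 0.1123]
eef_rot: [0.027, 1.0, -0.001, -0.0]
contact_force: [0.4, -8.8, 0.3]
width: 0.297
```

Request:
jog_arm(commands=[[0,0,0,0,0.001,0,0.3],[0,0,0,0,0.001,0,0.3],[0,0,0,0,0.001,0,0.3],[0,0,0,0,0,0,0.3]])

```text
t: 15.3
position: [0.5668, -0.0024, 0.1123]
eef_rot: [0.027, 1.0, -0.001, -0.0]
contact_force: [-0.4, -5.4, -0.1]
width: 0.299
```

Request:
jog_arm(commands=[[0,0,0,0,0.001,0,0.3],[0,0,0,0,0.001,0,0.3],[0,0,0,0,0.001,0,0.3],[0,0,0,0,0,0,0.3]])

```text
t: 15.8
position: [0.5669, 0.0002, 0.1123]
eef_rot: [0.027, 1.0, -0.001, -0.0]
contact_force: [0.8, -8.5, 0.8]
width: 0.3
```

Request:
jog_arm(commands=[[0,0,0,0,0.001,0,0.3],[0,0,0,0,0.001,0,0.3],[0,0,0,0,0.001,0,0.3],[0,0,0,0,0.001,0,0.3],[0,0,0,0,0,0,0.3]])

```text
t: 16.42
position: [0.5671, 0.0035, 0.1123]
eef_rot: [0.028, 1.0, -0.002, -0.0]
contact_force: [-0.3, -12.5, 0.9]
width: 0.299
```

Request:
jog_arm(commands=[[0,0,0,0,0.001,0,0.3],[0,0,0,0,0.001,0,0.3],[0,0,0,0,0.001,0,0.3],[0,0,0,0,0.001,0,0.3],[0,0,0,0,0,0,0.3]])

```text
t: 17.05
position: [0.5674, 0.0077, 0.1123]
eef_rot: [0.028, 1.0, -0.001, 0.0]
contact_force: [0.4, -10.2, 0.7]
width: 0.301
```

Request:
jog_arm(commands=[[0,0,0,0,0.001,0,0.3],[0,0,0,0,0.001,0,0.3],[0,0,0,0,0,0,0.3]])

```text
t: 17.42
position: [0.5675, 0.0104, 0.1123]
eef_rot: [0.027, 1.0, -0.001, 0.0]
contact_force: [0.5, -5.9, -0.0]
width: 0.299
```

Request:
jog_arm(commands=[[0,0,0,0,0.001,0,0.3],[0,0,0,0,0.001,0,0.3],[0,0,0,0,0,0,0.3]])

```text
t: 17.8
position: [0.5676, 0.0127, 0.1123]
eef_rot: [0.027, 1.0, -0.0, 0.0]
contact_force: [-0.9, -5.0, 0.3]
width: 0.299
```

Request:
jog_arm(commands=[[0,0,0,0,0.001,0,0.3],[0,0,0,0,0,0,0.3]])

```text
t: 18.05
position: [0.5677, 0.0138, 0.1123]
eef_rot: [0.027, 1.0, -0.0, 0.0]
contact_force: [-0.1, -5.4, 0.1]
width: 0.302
```

Third notch by count and by travel. I'll back off to the middle of the gap, lift clear, and look.

Request:
jog_arm(commands=[[0,0,0,0,-0.003,0,0.3],[0,0,0,0,-0.003,0,0.3],[0,0,0,0,0,0,0.3],[0,0,0,0,0,0,0.3],[0,0,0,0,0,-0.02,0.3],[0,0,0,0,0,-0.04,0.3],[0,0,0,0,0,-0.05,0.3],[0,0,0,0.04,0,-0.04,0.3],[0,0,0,0.05,0,0,0.3],[0,0,0,0.05,0,0,0.3],[0,0,0,0.05,0,0,0.3],[0,0,0,0.03,0,0,0.3],[0,0,0,0,0,0,0.3],[0,0,0,0,0,0,0.3]])

```text
t: 19.8
position: [0.3483, 0.02, 0.2624]
eef_rot: [0.027, 1.0, 0.0, 0.0]
contact_force: [-0.1, -0.5, -0.3]
width: 0.307
```

```bash
python3 - <<'E'
from h import *
o=arm.get_obs(); print(o["t"],o["position"],o["contact_force"])
im,d=snap("top"); hs=cv2.cvtColor(im,cv2.COLOR_RGB2HSV)
cv2.imwrite("pics/end.png",cv2.resize(im[150:235,185:340,::-1],None,fx=5,fy=5,interpolation=cv2.INTER_CUBIC))
m=((hs[...,0]<14)&(hs[...,1]>150)).astype(np.uint8)[180:203,240:290]
n,l,st,ce=cv2.connectedComponentsWithStats(m)
for i in range(1,n):
    w=px2w("top",ce[i]+[240,180],z=.109); print("knob",st[i],w,"lever",(w[:2]-[.5641,-.0377])@[.056,.998])
snap("side")
for q in ["flask","beaker","vial"]:
    for c in ["top","side"]: print(q,c,[(np.round(r["centre"],3),round(r["conf"],2)) for r in cams.spot_in(q,c)[:1]])
E
```

```text
19.8 [0.34830006 0.02004134 0.26243536] [-0.13104784 -0.52388557 -0.26719293]
knob [16 10  7 11 55] [0.56458501 0.00812874 0.109     ] lever 0.045764244769212335
flask top [(array([ 0.553, -0.24 ,  0.041]), 0.75)]
flask side [(array([ 0.554, -0.263,  0.041]), 0.93)]
beaker top [(array([0.719, 0.265, 0.04 ]), 0.95)]
beaker side [(array([0.706, 0.273, 0.058]), 0.79)]
vial top []
vial side [(array([0.603, 0.131, 0.111]), 0.61)]
```

View pics/end.png

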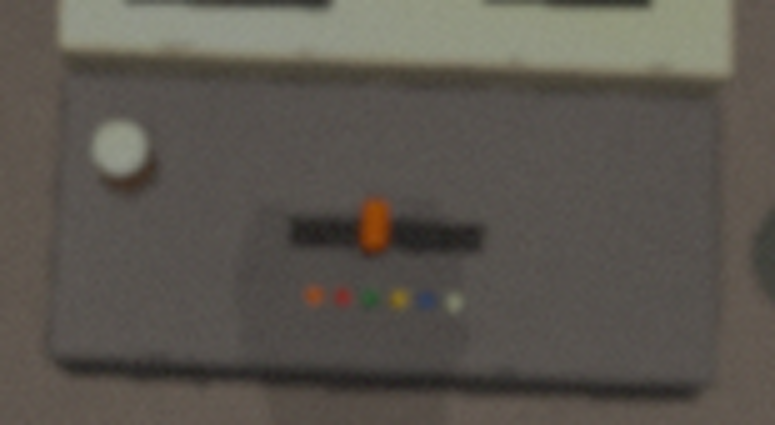

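The knob (375,226) stands over the green dot (370,298). It measures 45.8 mm from home against a travel estimate of 45.0 mm, and the jar hasn't moved. Handing in.

```bash
python3 -c "
from workcell import arm
print(arm.finish_job())"
```

```text
the job is handed in; nothing more can be done
None
```

The lever went home and now rests in the third click. I straddled the knob with loosely open fingers and pushed it right from the first click until the force rose with no travel at the end stop. I then pushed it left through three clicks, backed off and lifted clear. The finish call reports no verdict, so this rests on my own checks.

- **Lever position:** finger travel put it at about 45.0 mm from home. The last top picture gave 45.8 mm, with the knob over the green dot. Both are inside the 41.5–48.5 mm window.
- **Force:** the highest reading was about 14 N, at the end stop. Passing the crests took about 12–13 N, more than the 6 N stated. A drag of roughly 5 N the whole way probably accounts for the difference.
- **Glassware:** the flask, beaker and jar were found within about 4 mm of their first positions. The network missed the jar in the last top picture, but the side camera found it and it looks unmoved in the top picture.
- **Time and contact:** I finished at about 20 s, with the gripper well clear and touching nothing.

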